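Find the full can by weight and hold it over the bottom coder

TASK

Of the two sealed cans in the dark two-pocket tray one is full and one is short-filled, and they look alike. Lift the left can (as the robot sees it) a few centimetres clear to feel its weight and set it back upright in its pocket, then lift the right can in the same way; then hold the heavier can upright and still over the middle of the round window of the low grey coder box, its underside about 5 cm above the window, with the lighter can standing in its pocket in the tray. The program finishes while the gripper is still holding the heavier can there; do not tip either can over, and leave the tape roll, the date stamp and the cardboard sleeve where they are.

Things in the scene. Friction and masses are not known exactly. Their poses are not given: they have to be found in the camera images.
- can_1_mid (a point): Centre (half-way up) of one of the two plain white aluminium drinks cans, upright cylinder 66 mm in diameter, 122 mm high; its z axis runs up the can. It starts in either pocket of the tray, so the centre is then 67 mm above the table. Either the full can (350 to 390 g) or the short-filled one (125 to 200 g). Sealed and rigid; grasp it round the body, whose collider is a plain cylinder.
- can_2_mid (a point): Centre of the other, outwardly identical can: same size, same origin, same axes, standing in the other pocket.
- pocket_left (a point): Centre of the floor of the left-hand pocket (larger y, to the robot's left) of the tray. The tray is a fixed dark plastic plate 100 x 240 x 16 mm, its long side roughly along y, with two round pockets 76 mm in diameter with chamfered mouths, 130 mm apart centre to centre; the pocket floor is 6 mm above the table and 10 mm below the tray's top. x, y axes: along the tray's short and long side.
- pocket_right (a point): Centre of the floor of the right-hand pocket (smaller y) of the same tray.
- coder_window (a point): Centre of the flat top of the round window (black disc 54 mm across in a steel ring 72 mm across) in the middle of the top of the coder, a fixed low grey box 110 x 130 mm. The point is 45 mm above the table; z axis up. The coder and the tray stand on opposite sides of the tape roll, either one at the left.
- tape_mid (a point): Centre of a loose brown tape roll lying flat, 101 mm across, 48 mm high, near the middle of the table between tray and coder. Bystander.
- stamp_mid (a point): Centre of a loose hand date stamp standing upright, black base 34 x 34 mm, red handle, 70 mm high, behind the tape roll, in front of the tall seaming machine. Bystander. The machine is fixed: it fills y = -0.16 to 0.09 from x = 0.515 m on, up to over 1 m high (its head overhangs from 0.45 m up), so cross the middle of the table on the robot's side, at about x = 0.40 or less.
- sleeve_mid (a point): Centre of a loose long brown cardboard sleeve of can ends lying down, 58 x 200 x 59 mm, at the back right. Bystander.

How it is judged:
By the outcome, as a careful person would: the job done as asked, in the order asked, and still so for the second after the job is handed in, while the arm keeps its last pose, push and grip.
It also fails if it takes over 72 s, if anything falls off the work surface, if the arm or the gripper's body presses on something with over 40 N, if the wrist force passes 120 N, or if a joint passes its speed limit or range.

ROBOT

A 6-joint arm with a two-finger parallel gripper is mounted at the origin on a cart in front of the work surface, level with it; the furniture and walls round the work are solid. World frame = base frame: x ahead of the robot, y to its left, z up, the work surface at z = 0. Lengths are in m, angles in rad, forces in N, time in s.
With the tool pointing down it reaches from about 0.35 to 0.85 m from the base axis. Payload 8.1 kg.
Tool frame: the origin (TCP) lies at the centre of the arm's flange, where the gripper is bolted on; the fingertips stand 186 mm ahead of it and the grasp point (between the pads) lies 167 mm ahead of it; z points along the fingers, y is the line along which they close (so a half turn about z gives the same grasp; the last joint's range is limited). The gripper opens to 93 mm and grips with 3 to 60 N. Pads are 15 mm wide; open, the fingers measure 128 mm over their backs; the gripper's body (75 mm by 188 mm) begins 65 mm behind the grasp point.
Start: joints at [1.221, 0.13, 1.488, -0, 1.523, -0.085], TCP at [0.157, 0.579, 0.405] pointing down, gripper open.
Joint ranges: [-2.96, 2.96], [-0.89, 2.26], [0.02, 2.5], [-1.34, 4.48], [0, 2.73], [-2.66, 2.66]. Speed limits (rad/s): [2.39, 2.39, 2.79, 3.14, 3.14, 3.14].

INTERFACE

Orientations are given as a rotation vector (axis times angle).
In Python, from plant import robot gives the robot as it stands.
- The arm moves only by the tool apply_moves, never from a script. Its argument "series" is a list of rows, each a list of 2 entries, a list of its own where there are three numbers: the shift along the tool's x, y, z in mm, then the turn, a rotation vector about the tool's x, y, z in rad. A call has 1 to 12 rows; each row shifts and turns the commanded pose from where the row before left it, along the tool's axes as they then stand; what a row does not reach is not made up. A row lasts 1/12 s, in which the tool goes at most 41.7 mm and 7.16 degrees, less where a joint would pass 70% of its speed; a pose out of reach is approached as far as the arm can. A call is refused whole if a number of a shift passes 41.7 or a number of a turn 0.125, either way. A call with a gripper value outside its range is refused whole. "claw" is the opening, from 0 (shut) to 1 (fully open), set as the call begins (left out, the last holds). The fingers move at their own pace and stop on an object; "newtons" is the grip in N (left out, the last holds). Time passes only in rows, so rows that do not move let the fingers close. It gives the time, the measured TCP pose, the force, the opening and the grip force at its end, in the units of the state.
- robot.read_state(): the state, without advancing time (a new reading comes with each control period).
- robot.read_camera(name): name is "scene" or "top"; returns (picture, depth): 420x560x3 uint8, blue, green, red; 420x560 float32, m along the optical axis (not along the pixel's ray), 0 where there is no reading.
- robot.calibration(name): a dict with "fx", "fy", "cx", "cy" (pixels), "extrinsics" (4x4, takes a point from world to camera coordinates). Camera axes: x right, y down, z forward; pixel columns grow to the right and rows downward; lengths in m; the calibration is good to about 2 mm. A picture is of the moment at which its call begins. calibration takes no time and is no camera call.
- robot.close_job(): hands the job in; it is judged then, once.
The state is a dict: "t": time; "q": joint angles; "dq": joint speeds; "joint_torque": joint torques, N m; "tool_pos": TCP position; "orientation": TCP orientation; "force": force on the tool from outside, world axes, zero at the start; "wrist_torque": the same for the moment, N m; "opening": finger opening in m; "gripper_force": force on a finger pad.
Only numpy, scipy, OpenCV 4.12 (cv2) and the standard library are available. Lean on these libraries where they do the work, as an engineer would, in place of code of your own. Each camera call takes 0.05 s, during which the arm holds its last target. There are 200 camera calls.

## Working session

There is one attempt and no reset: what is moved stays moved. The work goes in short steps, Python scripts to look and compute and a tool call to move; the robot and the scene stay as the last step left them, time stands still between calls to the robot, and variables do not carry over. Pictures are saved under pics/ and viewed, at most 10 in all, crops included, and the job is handed in when it is done.

Besides the shell and the picture viewer there is one more tool, called after "Request:" as name(argument=value, ...), one argument or row to a line, values as JSON. apply_moves: Moves the arm, as the interface text tells. Its arguments: {"type":"object","properties":{"series":{"type":"array"},"claw":{"type":"number"},"newtons":{"type":"number"}},"required":["series"]}

```bash
ls; mkdir -p pics
python3 - <<'E'
from plant import robot
import cv2,numpy as np
s=robot.read_state();print(s)
for n in("scene","top"):
    p,d=robot.read_camera(n);cv2.imwrite(f"pics/{n}0.png",p);np.save(f"{n}_d.npy",d)
    c=robot.calibration(n);print(c)
E
```

```text
pics
{'t': 0.0, 'q': array([ 1.22057958e+00,  1.31134056e-01,  1.48928747e+00,  2.03472827e-05,
        1.52301757e+00, -8.54211891e-02]), 'dq': array([ 0.00172577, -0.00070215, -0.0013186 , -0.00058018,  0.00036855,
       -0.00014755]), 'joint_torque': array([-3.09824587e-03, -5.59863746e+01, -4.91739964e+01,  7.64266681e-02,
        3.58397292e-02, -6.55502140e-05]), 'tool_pos': array([0.15693231, 0.5788672 , 0.40369884]), 'orientation': array([-4.14671847e-01, -3.11368143e+00,  2.82458423e-03]), 'force': array([0.13110747, 0.24495807, 0.1487433 ]), 'wrist_torque': array([-0.0375787 , -0.03222891,  0.04057166]), 'gripper_force': 0.0, 'opening': 0.09281747047219017}
{'fx': 452.0784231855268, 'fy': 452.0784231855268, 'cx': 276.10736708736493, 'cy': 209.80789414159298, 'extrinsics': array([[-0.63533912, -0.77221709,  0.00499661,  0.3603259 ],
       [-0.37522814,  0.30304965, -0.87599358,  0.27154253],
       [ 0.67494299, -0.55842786, -0.48229688,  0.69704075],
       [ 0.        ,  0.        ,  0.        ,  1.        ]])}
{'fx': 441.2839787592153, 'fy': 441.2839787592153, 'cx': 278.12736446751205, 'cy': 203.964021562995, 'extrinsics': array([[ 0.01771086, -0.99972401, -0.01543488, -0.016078  ],
       [-0.98761741, -0.01508549, -0.15615469,  0.55051966],
       [ 0.15587875,  0.01800939, -0.98761201,  1.00046155],
       [ 0.        ,  0.        ,  0.        ,  1.        ]])}
```

View pics/top0.png

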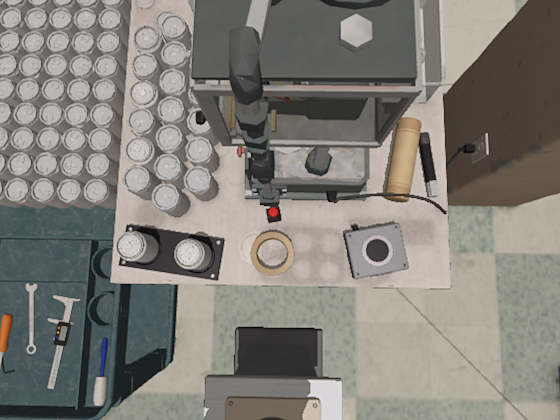

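View pics/scene0.png

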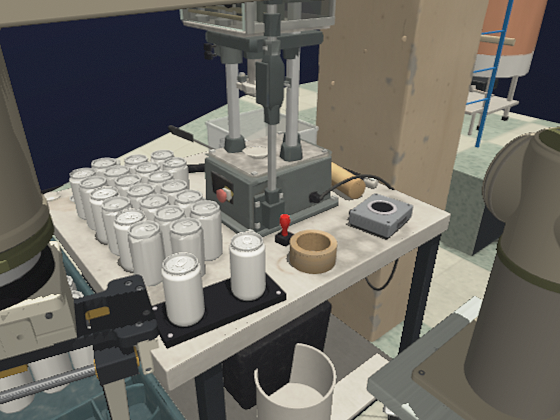

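The top view shows the tray with cans at about (132,246) and (190,254), tape at (272,252), the stamp at (274,213), the coder window at (377,250) and the sleeve at (403,160). The scene view agrees: the tray is on the left and the coder on the right.

```bash
cat > h.py <<'E'
from plant import robot
import numpy as np,cv2
from scipy.spatial.transform import Rotation as R
def ray(n,uv,z):
    c=robot.calibration(n);T=c["extrinsics"];Rm=T[:3,:3];o=-Rm.T@T[:3,3]
    uv=np.atleast_2d(uv).astype(float)
    d=np.c_[(uv[:,0]-c["cx"])/c["fx"],(uv[:,1]-c["cy"])/c["fy"],np.ones(len(uv))]@Rm
    return o+d*((z-o[2])/d[:,2])[:,None]
def cloud(n,d):
    c=robot.calibration(n);T=c["extrinsics"]
    v,u=np.indices(d.shape);P=np.stack([(u-c["cx"])/c["fx"]*d,(v-c["cy"])/c["fy"]*d,d],-1)
    return (P-T[:3,3])@T[:3,:3]
E
python3 - <<'E'
from h import *
np.set_printoptions(precision=4,suppress=True)
p=cv2.imread("pics/top0.png");d=np.load("top_d.npy");P=cloud("top",d)
g=cv2.cvtColor(p,cv2.COLOR_BGR2GRAY)
def box(x0,x1,y0,y1):
    m=np.zeros(g.shape,bool);m[y0:y1,x0:x1]=1;return m
# can tops
for b in(box(110,162,222,280),box(165,222,228,280)):
    m=b&(P[...,2]>.115)&(P[...,2]<.15)&(d>0);q=P[m]
    c,r=cv2.minEnclosingCircle(q[:,:2].astype(np.float32));print("can",c,r,np.median(q[:,2]),np.percentile(q[:,2],[5,95]),q[:,:2].mean(0),len(q))
# tray by colour
m=(box(105,230,220,285)&(g<75)).astype(np.uint8)
n,l,s,_=cv2.connectedComponentsWithStats(m);k=1+s[1:,4].argmax()
w=ray("top",np.argwhere(l==k)[:,::-1],.016)[:,:2].astype(np.float32);print("tray",s[k],cv2.minAreaRect(w))
# window
m=(box(355,400,232,270)&(g<60)).astype(np.uint8)
n,l,s,ce=cv2.connectedComponentsWithStats(m);k=1+s[1:,4].argmax()
w=ray("top",np.argwhere(l==k)[:,::-1],.045)[:,:2].astype(np.float32);print("win",s[k],cv2.minEnclosingCircle(w),w.mean(0),np.median(P[l==k][:,2]))
# tape, stamp, nearby cans
m=box(240,300,225,280)&(P[...,2]>.04)&(P[...,2]<.06);print("tape",cv2.minEnclosingCircle(P[m][:,:2].astype(np.float32)))
m=box(115,225,130,220)&(P[...,2]>.105)&(P[...,2]<.15);q=P[m];print("othercans minx",q[:,0].min(),q[q[:,0].argmin()],np.percentile(q[:,2],99))
m=box(260,290,200,225)&(P[...,2]>.03)&(P[...,2]<.1);print("stamp",P[m].mean(0))
s=robot.read_state();print(s["t"],R.from_rotvec(s["orientation"]).as_matrix())
E
```

```text
can (0.44423267245292664, 0.30882200598716736) 0.03279002383351326 0.12354694921759932 [0.1169 0.1283] [0.444  0.3083] 687
can (0.4290401041507721, 0.18209509551525116) 0.03260562941431999 0.12339116799868434 [0.1166 0.1286] [0.4287 0.181 ] 682
tray [ 119  225  105   55 2151] ((0.4361833333969116, 0.2471299022436142), (0.23931248486042023, 0.09962856024503708), 82.45050048828125)
win [366 240  22  21  97] ((0.44636088609695435, -0.23735477030277252), 0.025093059986829758) [ 0.4499 -0.2396] 0.04663530795960898
tape ((0.4353869557380676, 0.004750743042677641), 0.05042780563235283)
othercans minx 0.5206835129017474 [0.5207 0.2446 0.1088] 0.12602514296395895
stamp [0.5402 0.0083 0.0713]
0.1 [[-0.9651  0.2617 -0.0006]
 [ 0.2617  0.9651 -0.0016]
 [ 0.0001 -0.0017 -1.    ]]
```

Request:
apply_moves(
  series=[
    [[0,0,15],[0,0,-0.088]],
    [[0,0,15],[0,0,-0.088]],
    [[0,0,15],[0,0,-0.088]],
    [[-24,-22,0],[0,0,0]],
    [[-24,-22,0],[0,0,0]],
    [[-24,-22,0],[0,0,0]],
    [[-24,-22,0],[0,0,0]],
    [[-24,-22,0],[0,0,0]],
    [[-24,-22,0],[0,0,0]],
    [[-24,-22,0],[0,0,0]],
    [[-24,-22,0],[0,0,0]],
    [[-24,-22,0],[0,0,0]],
  ],
  claw=1,
)

```text
t: 1.1
tool_pos: [0.3736, 0.3796, 0.3594]
orientation: [-0.001, -3.141, 0.001]
force: [0.7, -0.3, -1.1]
opening: 0.0929
gripper_force: 0.0
```

```bash
cat >> h.py <<'E'
def go(x,y,z=None):
    s=robot.read_state();M=R.from_rotvec(s["orientation"]).as_matrix();p=s["tool_pos"]
    print("t",round(s["t"],2),"p",p.round(4),"y-axis",M[:,1].round(3),"zax",M[:,2].round(4),"F",s["force"].round(2),"op",round(s["opening"],4),"grip",round(s["gripper_force"],1))
    if x is not None: print("tool shift mm",(M.T@(np.array([x,y,p[2] if z is None else z])-p)*1000).round(1))
E
python3 - <<'E'
from h import *
go(.444,.309,.34)
# refine coder
p=cv2.imread("pics/top0.png");P=cloud("top",np.load("top_d.npy"))
m=np.zeros(p.shape[:2],bool);m[215:285,335:420]=1
m&=(P[...,2]>.035)&(P[...,2]<.056);m=m.astype(np.uint8)
n,l,s,_=cv2.connectedComponentsWithStats(m);k=1+s[1:,4].argmax()
m=cv2.morphologyEx((l==k).astype(np.uint8),cv2.MORPH_OPEN,np.ones((5,5)))
w=P[m>0];print(cv2.minAreaRect(w[:,:2].astype(np.float32)),np.median(w[:,2]))
c=cv2.resize(p[215:285,335:420],None,fx=8,fy=8,interpolation=cv2.INTER_CUBIC);cv2.imwrite("pics/coder.png",c)
E
```

```text
t 1.1 p [0.3736 0.3796 0.3594] y-axis [ 0.001  1.    -0.   ] zax [-5.e-04 -4.e-04 -1.e+00] F [ 0.67 -0.28 -1.07] op 0.0929 grip 0.0
tool shift mm [-70.4 -70.5  19.4]
((0.4470570385456085, -0.23801827430725098), (0.11007897555828094, 0.13062819838523865), 11.391164779663086) 0.044167797876782794
```

View pics/coder.png

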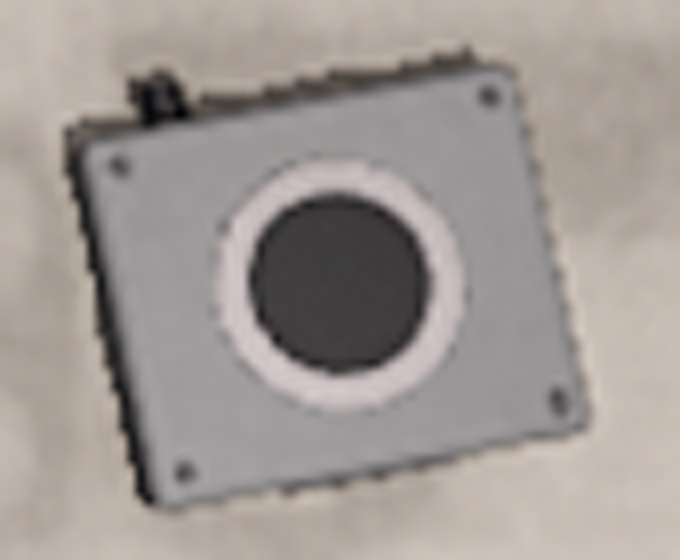

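The crop shows the coder with its black window centred at crop (340,283), which is full-frame (377,250). The box centre from depth is (0.447, -0.238), so the two agree.

Request:
apply_moves(
  series=[
    [[-23.5,-23.5,0],[0,0,0]],
    [[-23.5,-23.5,0],[0,0,0]],
    [[-23.5,-23.5,0],[0,0,0]],
    [[0,0,10],[0,0,0]],
    [[0,0,10],[0,0,0]],
    [[0,0,0],[0,0,0]],
    [[0,0,0],[0,0,0]],
  ],
)

```text
t: 1.68
tool_pos: [0.4422, 0.3108, 0.3382]
orientation: [0.0, -3.139, 0.002]
force: [0.9, -0.1, -0.0]
opening: 0.0928
gripper_force: 0.0
```

Run:
```python
from h import *
go(.444,.309,.252)
print(ray("top",[377,249.9],.045))
for n in("scene","top"):
    p,d=robot.read_camera(n);cv2.imwrite(f"pics/{n}1.png",p)
c=cv2.resize(cv2.imread("pics/scene1.png")[180:380,100:360],None,fx=3,fy=3);cv2.imwrite("pics/s1.png",c)
```

```text
t 1.68 p [0.4422 0.3108 0.3382] y-axis [-0.     1.    -0.001] zax [-0.0028 -0.0012 -1.    ] F [ 0.88 -0.1  -0.04] op 0.0928 grip 0.0
tool shift mm [-2.  -1.7 86.2]
[[ 0.44629184 -0.23776408  0.045     ]]
```

View pics/s1.png

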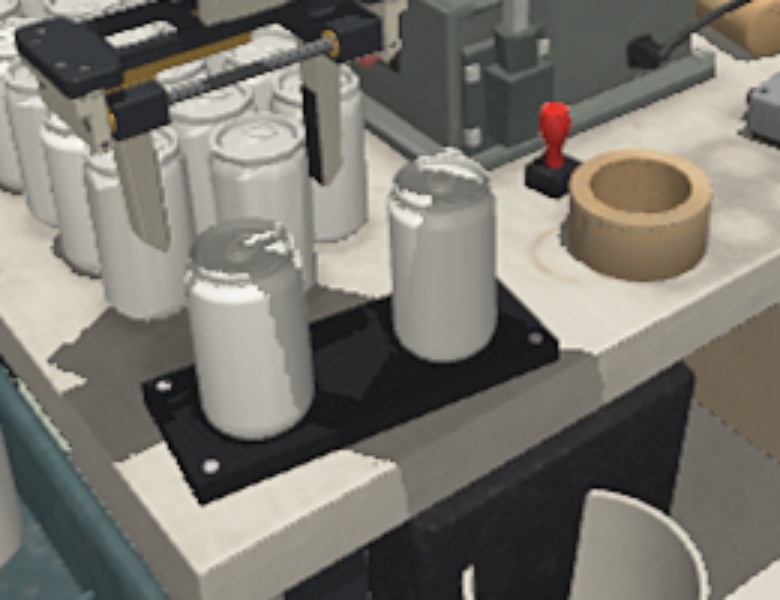

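The open fingers straddle the left can. Descending now.

Request:
apply_moves(
  series=[
    [[-1,-1,14],[0,0,0]],
    [[-1,-0.7,14],[0,0,0]],
    [[0,0,14],[0,0,0]],
    [[0,0,14],[0,0,0]],
    [[0,0,14],[0,0,0]],
    [[0,0,10],[0,0,0]],
    [[0,0,6],[0,0,0]],
    [[0,0,0],[0,0,0]],
    [[0,0,0],[0,0,0]],
    [[0,0,0],[0,0,0]],
    [[0,0,0],[0,0,0]],
  ],
)

```text
t: 2.7
tool_pos: [0.4457, 0.309, 0.2549]
orientation: [0.001, 3.14, 0.001]
force: [0.6, 0.2, 0.3]
opening: 0.0931
gripper_force: 0.0
```

Request:
apply_moves(
  series=[
    [[0,0,0],[0,0,0]],
    [[0,0,0],[0,0,0]],
    [[0,0,0],[0,0,0]],
    [[0,0,0],[0,0,0]],
    [[0,0,0],[0,0,0]],
    [[0,0,0],[0,0,0]],
    [[0,0,0],[0,0,0]],
    [[0,0,0],[0,0,0]],
    [[0,0,0],[0,0,0]],
    [[0,0,0],[0,0,0]],
  ],
  claw=0,
  newtons=25,
)

```text
t: 3.53
tool_pos: [0.4454, 0.3089, 0.2539]
orientation: [0.001, 3.141, 0.001]
force: [0.4, 3.1, 1.9]
opening: 0.0659
gripper_force: 25.0
```

Run:
```python
from h import *
go(.444,.309,.252)
```

```text
t 3.53 p [0.4454 0.3089 0.2539] y-axis [0.001 1.    0.001] zax [ 4.e-04  6.e-04 -1.e+00] F [0.41 3.15 1.93] op 0.0659 grip 25.0
tool shift mm [1.4 0.1 1.9]
```

Request:
apply_moves(
  series=[
    [[0,0,-5],[0,0,0]],
    [[0,0,-8],[0,0,0]],
    [[0,0,-8],[0,0,0]],
    [[0,0,-8],[0,0,0]],
    [[0,0,-8],[0,0,0]],
    [[0,0,-8],[0,0,0]],
    [[0,0,-5],[0,0,0]],
    [[0,0,0],[0,0,0]],
    [[0,0,0],[0,0,0]],
    [[0,0,0],[0,0,0]],
    [[0,0,0],[0,0,0]],
    [[0,0,0],[0,0,0]],
  ],
)

```text
t: 4.53
tool_pos: [0.4451, 0.3086, 0.3031]
orientation: [-0.001, -3.141, 0.001]
force: [0.3, -0.1, -1.7]
opening: 0.0662
gripper_force: 25.0
```

```bash
cat >> h.py <<'E'
def weigh(k=12):
    F=[];T=[]
    for i in range(k):
        p,d=robot.read_camera("scene");s=robot.read_state();F.append(s["force"]);T.append(s["joint_torque"])
    print("F",np.mean(F,0).round(2),np.std(F,0).round(2),"tq",np.mean(T,0).round(2));return p
E
python3 - <<'E'
from h import *
p=weigh();cv2.imwrite("pics/l1.png",p[150:360,100:380]);go(.444,.309)
E
```

```text
F [ 0.15  0.17 -1.77] [0.59 0.61 0.49] tq [-0.000e+00 -5.002e+01 -4.763e+01  3.000e-02  8.000e-02 -0.000e+00]
t 5.13 p [0.4453 0.3087 0.3038] y-axis [0.001 1.    0.   ] zax [ 0.  0. -1.] F [-0.61  0.09 -1.59] op 0.0661 grip 25.0
tool shift mm [ 1.3  0.3 -0. ]
```

View pics/l1.png

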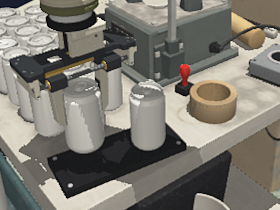

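The left can is held upright above its pocket and weighs about 1.8 N (~180 g). Setting it back.

Request:
apply_moves(
  series=[
    [[0,0,8],[0,0,0]],
    [[0,0,8],[0,0,0]],
    [[0,0,8],[0,0,0]],
    [[0,0,8],[0,0,0]],
    [[0,0,6],[0,0,0]],
    [[0,0,4],[0,0,0]],
    [[0,0,3],[0,0,0]],
    [[0,0,2],[0,0,0]],
    [[0,0,2],[0,0,0]],
    [[0,0,0],[0,0,0]],
    [[0,0,0],[0,0,0]],
  ],
)

```text
t: 6.05
tool_pos: [0.4454, 0.3092, 0.2545]
orientation: [0.001, 3.141, 0.002]
force: [1.0, 5.5, -4.3]
opening: 0.0656
gripper_force: 25.0
```

Run:
```python
from h import *
go(.444,.309,.2539);weigh(4)
```

```text
t 6.05 p [0.4454 0.3092 0.2545] y-axis [0.001 1.    0.002] zax [ 6.0e-04  1.6e-03 -1.0e+00] F [ 0.99  5.53 -4.26] op 0.0656 grip 25.0
tool shift mm [ 1.4 -0.2  0.6]
F [ 2.02  5.91 -2.99] [0.83 0.38 0.44] tq [-1.960e+00 -5.032e+01 -4.334e+01 -1.640e+00  2.080e+00  3.000e-02]
```

Request:
apply_moves(
  series=[
    [[0,0.5,0],[0,0,0]],
    [[-0.5,0.5,0],[0,0,0]],
    [[-0.5,0.5,0],[0,0,0]],
    [[0,0.5,0],[0,0,0]],
    [[0,0,0],[0,0,0]],
    [[0,0,0],[0,0,0]],
  ],
)

```text
t: 6.75
tool_pos: [0.4461, 0.3104, 0.2543]
orientation: [-0.001, -3.141, 0.001]
force: [-0.4, -0.4, -1.2]
opening: 0.0659
gripper_force: 25.0
```

Run:
```python
from h import *
weigh(6);go(.444,.309,.2539)
```

```text
F [ 0.05  0.12 -2.08] [0.55 0.59 0.38] tq [ 0.000e+00 -5.129e+01 -4.580e+01  2.000e-02  9.000e-02  0.000e+00]
t 7.05 p [0.4463 0.3106 0.2547] y-axis [ 0.001  1.    -0.   ] zax [-1.e-04 -1.e-04 -1.e+00] F [-0.3  -0.29 -2.47] op 0.066 grip 25.0
tool shift mm [ 2.3 -1.6  0.8]
```

Request:
apply_moves(
  series=[
    [[0,0,0.5],[0,0,0]],
    [[0,0,0.5],[0,0,0]],
    [[0,0,0.3],[0,0,0]],
    [[0,0,0],[0,0,0]],
    [[0,0,0],[0,0,0]],
    [[0,0,0],[0,0,0]],
  ],
)

```text
t: 7.55
tool_pos: [0.4463, 0.3107, 0.2536]
orientation: [0.001, 3.142, 0.0]
force: [-1.4, -0.8, 1.8]
opening: 0.0661
gripper_force: 25.0
```

Run:
```python
from h import *
weigh(6);go(.444,.309,.2539)
```

```text
F [-1.57 -0.8   2.43] [0.29 0.64 0.45] tq [ 2.000e-02 -4.967e+01 -4.488e+01  1.200e-01 -5.600e-01 -2.000e-02]
t 7.85 p [0.4463 0.3107 0.2536] y-axis [0.001 1.    0.   ] zax [ 1.e-04  0.e+00 -1.e+00] F [-1.45 -0.34  2.88] op 0.0657 grip 25.0
tool shift mm [ 2.3 -1.7 -0.3]
```

The can is seated. Release, rise, and move over the right can.

Request:
apply_moves(
  series=[
    [[0,0,0],[0,0,0]],
    [[0,0,0],[0,0,0]],
    [[0,0,0],[0,0,0]],
    [[0,0,0],[0,0,0]],
    [[0,0,0],[0,0,0]],
    [[0,0,-10],[0,0,0]],
    [[0,0,-15],[0,0,0]],
    [[0,0,-15],[0,0,0]],
    [[0,0,-15],[0,0,0]],
    [[0,0,-15],[0,0,0]],
    [[0,0,-16],[0,0,0]],
    [[0,0,0],[0,0,0]],
  ],
  claw=1,
)

```text
t: 8.85
tool_pos: [0.4473, 0.3113, 0.344]
orientation: [0.001, 3.136, 0.005]
force: [-0.2, -0.4, 0.9]
opening: 0.093
gripper_force: 0.0
```

Request:
apply_moves(
  series=[
    [[3,-21,0],[0,0,0]],
    [[3,-21,0],[0,0,0]],
    [[3,-22,0],[0,0,0]],
    [[3,-22,0],[0,0,0]],
    [[3,-21,0],[0,0,0]],
    [[2,-21,0],[0,0,0]],
    [[0,0,0],[0,0,0]],
    [[0,0,0],[0,0,0]],
  ],
)

```text
t: 9.52
tool_pos: [0.4291, 0.182, 0.3392]
orientation: [0.004, 3.142, 0.0]
force: [0.3, 0.9, 0.3]
opening: 0.093
gripper_force: 0.0
```

Run:
```python
from h import *
p,d=robot.read_camera("scene");cv2.imwrite("pics/s2.png",cv2.resize(p[150:360,100:380],None,fx=2,fy=2));go(.429,.182,.2525)
```

```text
t 9.57 p [0.4292 0.1827 0.3393] y-axis [0.002 1.    0.   ] zax [ 1.e-04  5.e-04 -1.e+00] F [ 0.2  -1.    0.12] op 0.093 grip 0.0
tool shift mm [ 0.2 -0.7 86.8]
```

View pics/s2.png

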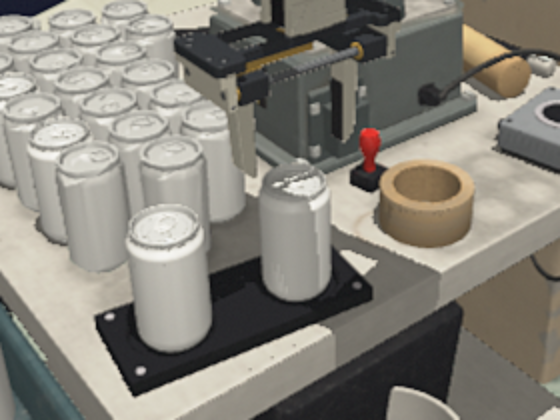

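The left can stands in its pocket and the gripper is over the right can. Descend, grip at 30 N, and lift.

Request:
apply_moves(
  series=[
    [[0,0,14],[0,0,0]],
    [[0,0,14],[0,0,0]],
    [[0,0,14],[0,0,0]],
    [[0,0,14],[0,0,0]],
    [[0,0,14],[0,0,0]],
    [[0,0,10],[0,0,0]],
    [[0,0,6],[0,0,0]],
    [[0,0,0],[0,0,0]],
    [[0,0,0],[0,0,0]],
  ],
)

```text
t: 10.32
tool_pos: [0.4292, 0.183, 0.2535]
orientation: [-0.001, -3.141, 0.0]
force: [-0.1, -0.1, 0.7]
opening: 0.093
gripper_force: 0.0
```

Request:
apply_moves(
  series=[
    [[0,0,0],[0,0,0]],
    [[0,0,0],[0,0,0]],
    [[0,0,0],[0,0,0]],
    [[0,0,0],[0,0,0]],
    [[0,0,0],[0,0,0]],
    [[0,0,0],[0,0,0]],
    [[0,0,0],[0,0,0]],
    [[0,0,0],[0,0,0]],
    [[0,0,0],[0,0,0]],
    [[0,0,0],[0,0,0]],
  ],
  claw=0,
  newtons=30,
)

```text
t: 11.15
tool_pos: [0.4295, 0.1829, 0.254]
orientation: [0.001, 3.141, 0.001]
force: [-1.0, 3.3, 5.3]
opening: 0.0661
gripper_force: 30.0
```

Run:
```python
from h import *
weigh(4);go(.429,.182,.2525)
```

```text
F [-0.78  2.69  5.52] [0.45 0.23 0.26] tq [-1.190e+00 -3.685e+01 -4.195e+01 -8.700e-01  1.800e-01 -2.000e-02]
t 11.35 p [0.4295 0.1829 0.254 ] y-axis [0.001 1.    0.001] zax [ 1.e-03  6.e-04 -1.e+00] F [-0.9   2.53  5.86] op 0.0661 grip 30.0
tool shift mm [ 0.5 -0.9  1.5]
```

Request:
apply_moves(
  series=[
    [[0,0,-5],[0,0,0]],
    [[0,0,-8],[0,0,0]],
    [[0,0,-8],[0,0,0]],
    [[0,0,-8],[0,0,0]],
    [[0,0,-8],[0,0,0]],
    [[0,0,-8],[0,0,0]],
    [[0,0,-5],[0,0,0]],
    [[0,0,0],[0,0,0]],
    [[0,0,0],[0,0,0]],
    [[0,0,0],[0,0,0]],
    [[0,0,0],[0,0,0]],
    [[0,0,0],[0,0,0]],
  ],
)

```text
t: 12.35
tool_pos: [0.429, 0.1826, 0.3029]
orientation: [-0.001, -3.141, 0.0]
force: [-0.2, 0.1, -2.9]
opening: 0.066
gripper_force: 30.0
```

Run:
```python
from h import *
weigh();go(.37,.182,.34)
```

```text
F [ 0.15  0.05 -3.69] [0.47 0.74 0.43] tq [ 0.000e+00 -4.002e+01 -4.878e+01  1.000e-02  9.000e-02 -0.000e+00]
t 12.95 p [0.4292 0.1827 0.3035] y-axis [0.001 1.    0.   ] zax [ 1.e-04  0.e+00 -1.e+00] F [ 0.11 -1.05 -3.76] op 0.066 grip 30.0
tool shift mm [ 59.2  -0.7 -36.5]
```

The right can weighs 3.7 N (~376 g), so it is the full one and can be carried across now. I'm raising it to 5 cm above window height, then crossing at x≈0.38.

Request:
apply_moves(
  series=[
    [[4,0,-5],[0,0,0]],
    [[7,0,-8],[0,0,0]],
    [[8,0,-8],[0,0,0]],
    [[8,0,-8],[0,0,0]],
    [[8,-4,-7],[0,0,0]],
    [[7,-8,-3.5],[0,0,0]],
    [[5,-12,0],[0,0,0]],
    [[2,-16,0],[0,0,0]],
    [[0,-18,0],[0,0,0]],
    [[0,-20,0],[0,0,0]],
    [[0,-20,0],[0,0,0]],
    [[0,-20,0],[0,0,0]],
  ],
)

```text
t: 13.95
tool_pos: [0.3797, 0.064, 0.3434]
orientation: [0.0, 3.141, 0.0]
force: [1.1, -0.5, -3.3]
opening: 0.0665
gripper_force: 30.0
```

Request:
apply_moves(
  series=[
    [[0,-20,0],[0,0,0]],
    [[0,-20,0],[0,0,0]],
    [[0,-20,0],[0,0,0]],
    [[0,-20,0],[0,0,0]],
    [[0,-20,0],[0,0,0]],
    [[0,-20,0],[0,0,0]],
    [[0,-20,0],[0,0,0]],
    [[0,-20,0],[0,0,0]],
    [[0,-20,0],[0,0,0]],
    [[0,-20,0],[0,0,0]],
    [[0,-15,0],[0,0,0]],
    [[0,-10,0],[0,0,0]],
  ],
)

```text
t: 14.95
tool_pos: [0.3796, -0.1615, 0.3434]
orientation: [0.003, 3.141, -0.001]
force: [-0.7, 0.9, -4.4]
opening: 0.0661
gripper_force: 30.0
```

Run:
```python
from h import *
go(.4465,-.238,.343)
```

```text
t 14.95 p [ 0.3796 -0.1615  0.3434] y-axis [ 0.002  1.    -0.001] zax [ 4.e-04 -6.e-04 -1.e+00] F [-0.71  0.88 -4.4 ] op 0.0661 grip 30.0
tool shift mm [-67.  -76.4   0.5]
```

Request:
apply_moves(
  series=[
    [[-4,-8,0],[0,0,0]],
    [[-8,-12,0],[0,0,0]],
    [[-12,-14,0],[0,0,0]],
    [[-14,-14,0],[0,0,0]],
    [[-12,-12,0],[0,0,0]],
    [[-9,-9,0],[0,0,0]],
    [[-5,-5,0],[0,0,0]],
    [[-3,-2,0],[0,0,0]],
    [[0,0,0],[0,0,0]],
    [[0,0,0],[0,0,0]],
    [[0,0,0],[0,0,0]],
    [[0,0,0],[0,0,0]],
  ],
)

```text
t: 15.95
tool_pos: [0.4466, -0.2359, 0.343]
orientation: [-0.001, -3.142, -0.0]
force: [0.1, 0.0, -2.5]
opening: 0.0658
gripper_force: 30.0
```

Run:
```python
from h import *
p,d=robot.read_camera("scene");cv2.imwrite("pics/s3.png",p)
c,r=cv2.minEnclosingCircle(np.zeros((1,2),np.float32))
P=cloud("scene",d);m=(np.hypot(P[...,0]-.4465,P[...,1]+.238)<.045)&(P[...,2]>.08)&(P[...,2]<.13)&(d>0)
q=P[m];print("can pts",len(q),"minz",np.percentile(q[:,2],[0,2]))
from scipy.optimize import least_squares
f=least_squares(lambda c:np.hypot(q[:,0]-c[0],q[:,1]-c[1])-.033,[.4465,-.238],loss="soft_l1",f_scale=.002);print("axis",f.x)
p,d=robot.read_camera("top");cv2.imwrite("pics/t3.png",p)
Q=cloud("top",d)
m=np.zeros(d.shape,bool);m[222:280,110:162]=1;m&=(Q[...,2]>.115)&(Q[...,2]<.15);print("light",cv2.minEnclosingCircle(Q[m][:,:2].astype(np.float32)),np.percentile(Q[m][:,2],95))
go(.4465,-.238,.343)
```

```text
can pts 280 minz [0.09704356 0.0988205 ]
axis [ 0.44726832 -0.23833883]
light ((0.4432242512702942, 0.30681076645851135), 0.03238079696893692) 0.12856062302940544
t 16.05 p [ 0.4466 -0.236   0.3431] y-axis [ 0.001  1.    -0.   ] zax [ 2.e-04 -1.e-04 -1.e+00] F [ 0.11  0.29 -4.18] op 0.066 grip 30.0
tool shift mm [ 0.1 -2.   0.1]
```

View pics/s3.png

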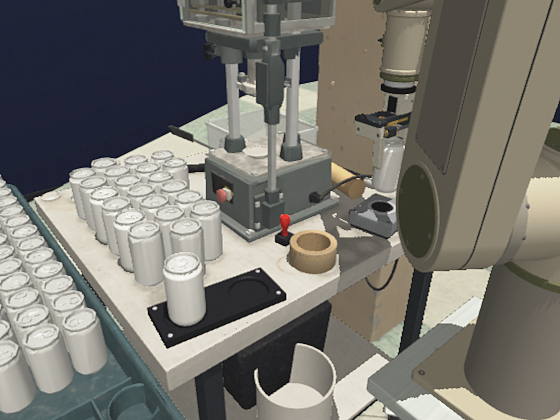

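The full can hangs upright over the window, with its axis within about 1–2 mm and its underside near z=0.096. The light can is seated in its pocket at (185,290), and the tape and stamp have not moved. One small trim, settle, and hand in.

Request:
apply_moves(
  series=[
    [[0,-0.5,0],[0,0,0]],
    [[0,-0.5,0],[0,0,0]],
    [[0,0,0],[0,0,0]],
    [[0,0,0],[0,0,0]],
    [[0,0,0],[0,0,0]],
    [[0,0,0],[0,0,0]],
    [[0,0,0],[0,0,0]],
    [[0,0,0],[0,0,0]],
    [[0,0,0],[0,0,0]],
    [[0,0,0],[0,0,0]],
    [[0,0,0],[0,0,0]],
    [[0,0,0],[0,0,0]],
  ],
)

```text
t: 17.05
tool_pos: [0.4469, -0.2373, 0.343]
orientation: [0.001, 3.142, -0.0]
force: [-0.7, 0.0, -3.2]
opening: 0.0655
gripper_force: 30.0
```

Run:
```python
from h import *
go(.4465,-.238,.343);print(robot.close_job())
```

```text
t 17.05 p [ 0.4469 -0.2373  0.343 ] y-axis [ 0.001  1.    -0.   ] zax [ 0. -0. -1.] F [-0.7   0.04 -3.18] op 0.0655 grip 30.0
tool shift mm [ 0.4 -0.7 -0. ]
the job is handed in; nothing more can be done
None
```

The job is handed in at 17 s: the right can is the heavier (about 376 g against about 180 g) and is held upright about 5 cm above the coder window, while the lighter left can stands back in its pocket.

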